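Sort the locking forceps

ROBOT

A 6-joint arm with a two-finger parallel gripper is mounted at the origin on the work surface. World frame = base frame: x ahead of the robot, y to its left, z up, the work surface at z = 0. Lengths are in m, angles in rad, forces in N, time in s.
With the tool pointing down it reaches from about 0.375 to 0.975 m from the base axis. Payload 3.8 kg.
Tool frame: the origin (TCP) lies midway between the tips of the shut fingers; the grasp point (between the pads) lies 19 mm behind it; z points along the fingers, y is the direction in which the jaws open and shut (so a half turn about z gives the same grasp; the last joint's range is limited). The gripper opens to 85 mm and grips with 20 to 120 N. Pads are 22 mm wide; open, the fingers measure 114 mm over their backs; the gripper's body (76 mm by 85 mm) begins 54 mm behind the grasp point. The pads swing forward as they close: fully open they stand 13 mm farther back than shut.
Start: joints at [1.254, 0.264, 1.604, -0, 1.274, -0.037], TCP at [0.186, 0.649, 0.203] pointing down, gripper open.
Joint ranges: [-2.63, 2.63], [-0.94, 2.18], [0.31, 2.57], [-1.31, 4.45], [0, 2.66], [-2.55, 2.55]. Speed limits (rad/s): [2.57, 2.57, 3.14, 3.14, 3.14, 3.14].

INTERFACE

Orientations are given as a rotation vector (axis times angle).
In Python, from workcell import readout, read_camera, camera_params, bot gives the robot as it stands.
- The arm moves only by the tool apply_moves, never from a script. Its argument "plan" is a list that holds one entry, the list of rows, each a list of 7 numbers: the shift along the tool's x, y, z each as a share of 1000 mm, from -1 to 1, then the turn, a rotation vector about the tool's x, y, z each as a share of pi rad, from -1 to 1, then the gripper command: -1 is fully open, 1 is shut, values between are in proportion. A call has exactly 8 rows; each row is the pose to reach, as a shift and turn from the pose commanded when the call began, along the tool's axes at that moment, turning the shorter way round; what a row does not reach only later rows make up. A row lasts 1/12 s, in which the tool goes at most 41.7 mm and 7.16 degrees, less where a joint would pass 70% of its speed; a pose out of reach is approached as far as the arm can. A call with a number of a shift or a turn outside -1 to 1 is refused whole. A call with a gripper value outside its range is refused whole. The fingers move at their own pace and stop on an object; "force" is the grip in N (left out, the last holds). Time passes only in rows, so rows that repeat a pose let the fingers close, or fill a call up. It gives the time, the measured TCP pose, the force and the opening at its end, in the units of the state.
- readout.read_state(): the state, without advancing time (a new reading comes with each control period).
- read_camera(name): name is "side" or "top"; returns the picture (400x640x3 uint8, red, green, blue); there is no depth.
- camera_params(name): a dict with "fovy" (degrees; the focal length in pixels is half the picture's height over the tangent of half this angle, whatever the lens; pixels are square), "cx", "cy" (the principal point, pixels), "rvec" (rotation vector, rad) and "tvec" (3), from world to camera coordinates, as OpenCV has them. Camera axes: x right, y down, z forward; pixel columns grow to the right and rows downward; lengths in m; the calibration is good to about 2 mm. A picture is of the moment at which its call begins. camera_params takes no time and is no camera call.
- bot.finish_job(): hands the job in, once; it reports no verdict.
The state is a dict: "time": time; "q": joint angles; "joint_vel": joint speeds; "joint_torque": joint torques, N m; "tool_pos": TCP position; "tcp_rot": TCP orientation; "wrist_force": force on the tool from outside, world axes, zero at the start; "torque": the same for the moment, N m; "width": opening from 0.0 (shut) to 1.0 (fully open).
Only numpy, scipy, OpenCV 4.12 (cv2) and the standard library are available. Lean on these libraries where they do the work, as an engineer would, in place of code of your own. Each camera call takes 0.05 s, during which the arm holds its last target.

TASK

Two pairs of locking forceps lie on the repair bench. Put the pair that is ratcheted shut into the blue tray and the pair that stands open into the yellow tray, each lying flat on the tray floor and the open pair still open. Leave the pliers, the jar and the tin where they are.

Things in the scene. Friction and masses are not known exactly. Their poses are not given: they have to be found in the camera images.
- forceps_shut: steel locking forceps ratcheted SHUT: jaws together, rings side by side (56 mm over both), 155 mm long, rigid, about 70 g. Hinge block 24 long (x) x 16 wide (y) x 12 high: grip across the 16. Origin: centre of the block's underside; x to the jaw tips (53 ahead), z up; rings behind, to 103 back. Rest 7 thick, flat.
- forceps_open: steel locking forceps standing OPEN: jaws in a V, rings apart (90 to 110 over both), 155 mm long, about 75 g. Hinge block 24 long (x) x 16 wide (y) x 12 high: grip across the 16. Origin: centre of the block's underside; x to the jaw tips (53 ahead), z up; rings behind, to 103 back. Rest 7 thick, flat. This body is the block and one half, set at +0.26 rad to x; the other half swings on it. Near the block both stay within its width.
- jaw (a joint): opening angle between the halves of the open forceps, rad: 0 shut, 0.7 fully open; starts at 0.42 to 0.60; stiff hinge (0.06 N m), stays as left.
- tray_blue: blue tray, fixed: low open box 230 (x) x 170 (y) x 21 high outside, walls and floor 5 thick (inside 220 x 160, floor 5 above the bench). Origin: centre of its underside. One tray stands on each side of the bench; which side varies.
- tray_yellow: yellow tray, fixed: low open box 230 (x) x 170 (y) x 21 high outside, walls and floor 5 thick (inside 220 x 160, floor 5 above the bench). Origin: centre of its underside. One tray stands on each side of the bench; which side varies.
- pliers: plain pliers with green grips and dark steel jaws, 165 x 58 x 12 mm, no ratchet; bystander. Origin under the pivot, x to the jaw tips.
- jar: amber jar with black cap, 48 across, 50 high; bystander. Origin: centre of the underside.
- tin: aluminium lidded tin, 62 across, 30 high; bystander. Origin: centre of the underside.
Not all that is in view belongs to the job. Leave any orange look-alike of the forceps_open alone. What is shaped like the forceps_shut but purple is not meant.

How it is judged:
By the outcome, as a careful person would: the job done as asked, in the order asked, and still so for the second after the job is handed in, with the robot touching nothing.
It also fails if it takes over 58 s, if anything falls off the work surface, if the arm or the gripper's body presses on something with over 40 N, if the wrist force passes 120 N, or if a joint passes its speed limit or range.

## Working session

There is one attempt and no reset: what is moved stays moved. The work goes in short steps, Python scripts to look and compute and a tool call to move; the robot and the scene stay as the last step left them, time stands still between calls to the robot, and variables do not carry over. Pictures are saved under pics/ and viewed, and the job is handed in when it is done.

Besides the shell and the picture viewer there is one more tool, called after "Call:" by a JSON object that holds its "name" and its "arguments", one argument or row to a line. apply_moves: Moves the arm, as the interface text tells. Shift numbers are shares of 1000 mm and turn numbers shares of pi rad, none past 1 either way. Its arguments: {"type":"object","properties":{"plan":{"type":"array","items":{"type":"array","items":{"type":"array","items":{"type":"number","minimum":-1,"maximum":1}}}},"force":{"type":"number"}},"required":["plan"]}

```bash
mkdir -p pics; ls; python3 - <<'E'
from workcell import readout, read_camera, camera_params, bot
import cv2
print(readout.read_state())
for n in("top","side"):
    print(n,camera_params(n)); cv2.imwrite(f"pics/{n}0.png",read_camera(n)[:,:,::-1])
E
```

```text
pics
{'time': 0.0, 'q': array([ 1.25413062e+00,  2.64812568e-01,  1.60540747e+00,  1.18367485e-05,
        1.27369683e+00, -3.68867583e-02]), 'joint_vel': array([-1.95511123e-04, -5.63210420e-04,  3.16614392e-05, -7.13418623e-05,
        1.72038623e-03,  8.73166170e-05]), 'joint_torque': array([-3.35367531e-04, -5.15115988e+01, -3.67305315e+01, -3.70197859e-04,
        1.30731976e-02, -6.92691238e-07]), 'tool_pos': array([0.18613182, 0.64798189, 0.201204  ]), 'tcp_rot': array([-0.43799037, -3.11048517,  0.00359037]), 'wrist_force': array([ 0.37131455, -1.07133939,  0.25090933]), 'torque': array([ 0.05472689, -0.03947445,  0.03061825]), 'width': 0.9978674233178587}
top {'fovy': 55.77605342025669, 'cx': 320.87170554402627, 'cy': 198.29187135358313, 'rvec': array([ 2.12446933, -2.19026826,  0.09402301]), 'tvec': array([0.00965335, 0.49318569, 1.04665719])}
side {'fovy': 43.804559312822626, 'cx': 316.0750243178404, 'cy': 204.77838743361647, 'rvec': array([ 2.35750017, -0.28474631,  0.12419335]), 'tvec': array([-0.47737726,  0.10995045,  1.34072706])}
```

View pics/top0.png

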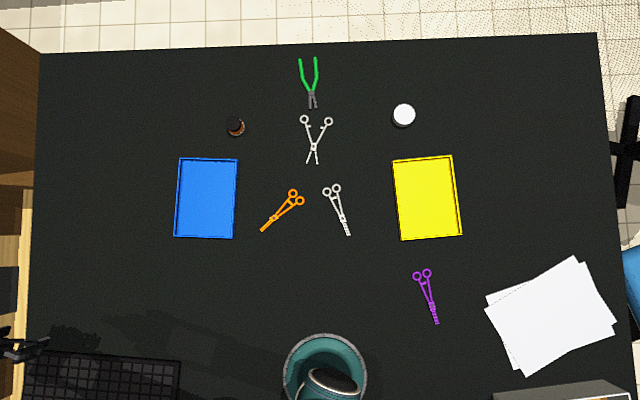

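View pics/side0.png

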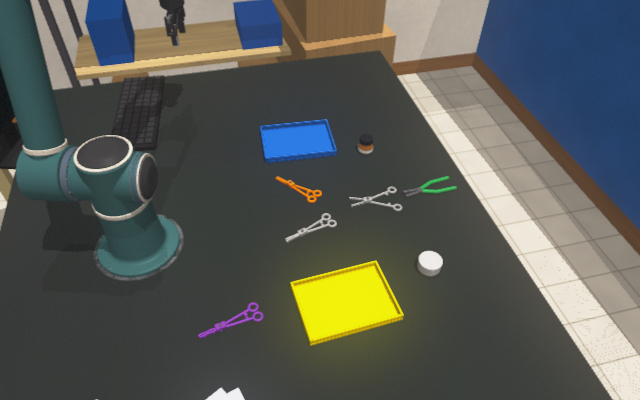

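The top view shows the shut steel forceps at about (338,208), the open pair at (314,140), the blue tray at (206,198) and the yellow tray at (428,197). The pliers are at (311,85), the jar at (236,126) and the tin at (403,115). The orange and purple pairs are decoys.

```bash
cat > h.py <<'E'
import numpy as np, cv2
from scipy.spatial.transform import Rotation as R
from workcell import readout, read_camera, camera_params, bot
def ray(n,px,z):
    p=camera_params(n); f=200/np.tan(np.radians(p['fovy']/2))
    M=R.from_rotvec(p['rvec']).as_matrix(); t=np.array(p['tvec'])
    d=M.T@np.array([(px[0]-p['cx'])/f,(px[1]-p['cy'])/f,1]); c=-M.T@t
    return c+d*(z-c[2])/d[2]
def proj(n,X):
    p=camera_params(n); f=200/np.tan(np.radians(p['fovy']/2))
    K=np.array([[f,0,p['cx']],[0,f,p['cy']],[0,0,1]])
    return cv2.projectPoints(np.array(X,float).reshape(-1,3),p['rvec'],p['tvec'],K,None)[0][:,0]
E
python3 - <<'E'
from h import *
for n,roi in (("top",(285,105,75,140)),("side",(275,180,140,70))):
    im=cv2.imread(f"pics/{n}0.png"); x,y,w,h=roi
    s=min(800//w,600//h)
    c=cv2.resize(im[y:y+h,x:x+w],None,fx=s,fy=s,interpolation=cv2.INTER_CUBIC); cv2.imwrite(f"pics/{n}0c.png",c); print(n,s)
    hsv=cv2.cvtColor(im,cv2.COLOR_BGR2HSV)
    m=((hsv[...,1]<60)&(hsv[...,2]>75)).astype(np.uint8); z=np.zeros_like(m); z[y:y+h,x:x+w]=m[y:y+h,x:x+w]
    nn,l,st,ce=cv2.connectedComponentsWithStats(z,connectivity=8)
    for i in range(1,nn):
        if st[i,4]>20:
            print(n,st[i],ce[i])
            pts=np.argwhere(l==i)[:,::-1]
            W=np.array([ray(n,p,.005)[:2] for p in pts]); mu=W.mean(0); u,s_,vt=np.linalg.svd(W-mu); a=(W-mu)@vt[0]; b=(W-mu)@vt[1]
            print(mu,vt[0],a.min(),a.max(),b.min(),b.max())
    for col,(lo,hi) in dict(blue=((100,120,80),(125,255,255)),yel=((25,120,80),(35,255,255))).items():
        m=cv2.inRange(hsv,lo,hi); 
        nn,l,st,ce=cv2.connectedComponentsWithStats(m)
        for i in range(1,nn):
            if st[i,4]>1000:
                c=cv2.findContours((l==i).astype(np.uint8),0,1)[0][0]; q=cv2.boxPoints(cv2.minAreaRect(c))
                print(n,col,[ray(n,p,.021)[:2].round(3) for p in q],ray(n,ce[i],.008).round(3))
E
```

```text
top 4
top [299 114  35  51 389] [314.48071979 134.73521851]
[0.68473077 0.00828755] [-0.99168328  0.12870224] -0.06041526216916179 0.08694572439231518 -0.05087733816828628 0.05066768682978633
top [322 183  29  53 383] [337.07049608 204.97389034]
[ 0.47484635 -0.05114083] [-0.94574477 -0.3249105 ] -0.062187363585602236 0.0938658779220398 -0.02766848827935264 0.028405293572600344
top blue [array([0.399, 0.421]), array([0.637, 0.407]), array([0.618, 0.23 ]), array([0.382, 0.248])] [0.508 0.33  0.008]
top yel [array([ 0.6  , -0.213]), array([ 0.614, -0.388]), array([ 0.38 , -0.398]), array([ 0.366, -0.228])] [ 0.488 -0.307  0.008]
side 5
side [349 186  54  26 433] [377.61662818 199.59353349]
[0.68068821 0.01048195] [-0.98775375  0.15602091] -0.06601859733900282 0.08304379252471886 -0.05412008684623805 0.050624702769636626
side [403 188  12   9  64] [409.453125 191.765625]
[0.78373907 0.01920233] [-0.92582178 -0.37796037] -0.022358568380804897 0.01840167692820307 -0.016818054428298188 0.014876674005295857
side [284 213  53  30 442] [313.15158371 227.06108597]
[ 0.47156371 -0.04971875] [-0
[... 237 characters left out ...]
30252356111964758 -0.007786833102943025 0.007736941853285247
side blue [array([-0.248,  1.578]), array([-0.043,  1.589]), array([-0.005,  0.952]), array([-0.176,  0.952])] [-0.118  1.264  0.008]
side blue [array([0.437, 1.397]), array([0.651, 1.407]), array([0.587, 0.953]), array([0.402, 0.952])] [0.518 1.186 0.008]
side blue [array([1.573, 1.162]), array([2.335, 0.984]), array([ 1.338, -0.278]), array([ 0.904, -0.173])] [1.633 0.442 0.008]
side blue [array([0.399, 0.426]), array([0.653, 0.413]), array([0.613, 0.215]), array([0.38 , 0.231])] [0.509 0.331 0.008]
side yel [array([ 0.365, -0.226]), array([ 0.632, -0.201]), array([ 0.608, -0.395]), array([ 0.368, -0.409])] [ 0.487 -0.308  0.008]
```

View pics/top0c.png

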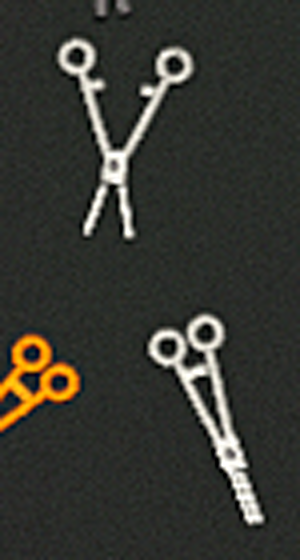

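View pics/side0c.png

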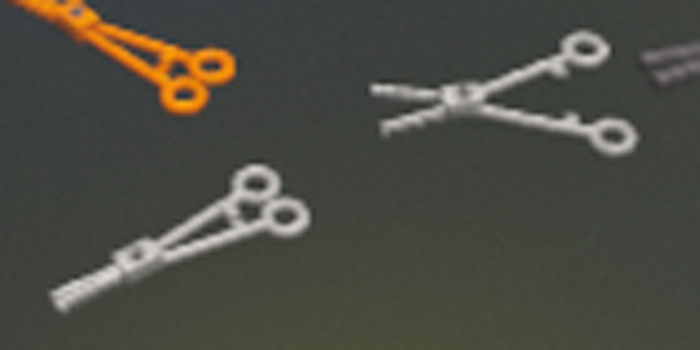

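```bash
python3 - <<'E'
from h import *
up=lambda n,u,v:((u+.5)/(4 if n=="top" else 5)-.5+(285 if n=="top" else 275),(v+.5)/(4 if n=="top" else 5)-.5+(105 if n=="top" else 180))
P={"top":dict(ob=(114,165),oA=(77,57),oB=(174,66),otR=(129,236),otL=(87,234),sb=(231,454),s1=(168,347),s2=(206,333),st=(255,520)),
"side":dict(ob=(461,93),oB=(613,136),oA=(585,48),otL=(378,90),otR=(387,129),sb=(138,253),s1=(256,184),s2=(287,216),st=(60,300))}
W={}
for n in P:
    for k in P[n]:
        W[n,k]=ray(n,up(n,*P[n][k]),.012 if k in("ob","sb") else .005)[:2]
for k in P["top"]: print(k,W["top",k].round(4),W["side",k].round(4))
ang=lambda v:np.arctan2(v[1],v[0])
for n in P:
    g=lambda k:W[n,k]
    o=g("ob")
    print(n,"A",ang(o-g("oA")),"A tip-ring",ang(g("otR")-g("oA")),ang(g("otL")-g("oA")), "B",ang(o-g("oB")),ang(g("otL")-g("oB")),ang(g("otR")-g("oB")))
    print("bis",ang(o-(g("oA")+g("oB"))/2),"dist",np.linalg.norm(g("oA")-g("oB")), "shut axis",ang(g("sb")-(g("s1")+g("s2"))/2),ang(g("st")-(g("s1")+g("s2"))/2), np.linalg.norm(g("s1")-g("s2")))
s=readout.read_state(); M=R.from_rotvec(s['tcp_rot']).as_matrix(); print(M.round(4), s['tool_pos'])
E
```

```text
ob [0.6494 0.013 ] [0.6487 0.0167]
oA [0.7338 0.0384] [0.7356 0.0421]
oB [ 0.7244 -0.0332] [ 0.7262 -0.031 ]
otR [0.5978 0.0037] [0.6005 0.0051]
otL [0.6003 0.0344] [0.6046 0.037 ]
sb [ 0.4359 -0.0649] [ 0.4376 -0.0601]
s1 [ 0.5152 -0.0223] [ 0.5155 -0.0191]
s2 [ 0.5245 -0.0502] [ 0.5262 -0.0469]
st [ 0.3885 -0.0806] [ 0.3901 -0.0772]
top A -2.8487211600802107 A tip-ring -2.8915393483514675 -3.1113237828124407 B 2.5893231426423955 2.6426622727163576 2.8579041757703
bis 3.012172375967324 dist 0.07224032368534969 shut axis -2.812564302013568 -2.81549604591308 0.029392017717817586
side A -2.8569483996242417 A tip-ring -2.874587597946206 -3.103178411717824 B 2.589960056766211 2.6313358569465084 2.861611421889548
bis 3.0069346381150135 dist 0.0737134681064286 shut axis -2.8269520034036364 -2.8154954606149736 0.029755734791703608
[[-9.611e-01  2.762e-01 -6.000e-04]
 [ 2.762e-01  9.611e-01 -1.900e-03]
 [ 1.000e-04 -2.000e-03 -1.000e+00]] [0.18618397 0.64805569 0.20137762]
```

```bash
cat > mv.py <<'E'
# usage: mv.py x0 y0 z0 yaw0 x1 y1 z1 yaw1 : share along tool axes from commanded pose 0 to 1
import sys, numpy as np
a=[float(v) for v in sys.argv[1:]]; x0,y0,z0,w0,x1,y1,z1,w1=a
c,s=np.cos(w0),np.sin(w0); d=np.array([x1-x0,y1-y0])
D=(w1-w0+np.pi)%(2*np.pi)-np.pi
print("shift",round(d@[c,s],4),round(d@[s,-c],4),round(z0-z1,4),"turn",round(-D/np.pi,4),"len",np.linalg.norm(d).round(3))
E
python3 mv.py .186 .649 .203 2.862 .40 .40 .2 3.2
python3 mv.py .40 .40 .2 3.2 .44 .10 .2 3.468
```

```text
shift -0.2744 -0.1803 0.003 turn -0.1076 len 0.328
shift -0.0224 -0.3018 0.0 turn -0.0853 len 0.303
```

Call:
{"name": "apply_moves", "arguments": {
  "plan": [
    [[-0.034,-0.022,0,0,0,-0.014,-0.2],[-0.068,-0.045,0,0,0,-0.027,-0.2],[-0.103,-0.067,0,0,0,-0.04,-0.2],[-0.137,-0.09,0,0,0,-0.054,-0.2],[-0.171,-0.112,0,0,0,-0.067,-0.2],[-0.206,-0.135,0,0,0,-0.08,-0.2],[-0.24,-0.158,0,0,0,-0.094,-0.2],[-0.274,-0.18,0,0,0,-0.108,-0.2]]
  ],
  "force": 40
}}

```text
time: 0.77
tool_pos: [0.4006, 0.398, 0.2022]
tcp_rot: [0.097, -3.14, 0.001]
wrist_force: [0.8, 0.8, -0.1]
width: 0.6
```

Call:
{"name": "apply_moves", "arguments": {
  "plan": [
    [[-0.003,-0.038,0,0,0,-0.011,-0.2],[-0.006,-0.076,0,0,0,-0.021,-0.2],[-0.008,-0.114,0,0,0,-0.032,-0.2],[-0.011,-0.151,0,0,0,-0.043,-0.2],[-0.014,-0.189,0,0,0,-0.053,-0.2],[-0.017,-0.226,0,0,0,-0.064,-0.2],[-0.02,-0.264,0,0,0,-0.075,-0.2],[-0.022,-0.302,0,0,0,-0.085,-0.2]]
  ]
}}

```text
time: 1.43
tool_pos: [0.4396, 0.0981, 0.2023]
tcp_rot: [0.514, -3.099, 0.0]
wrist_force: [0.5, -0.4, 0.1]
width: 0.599
```

```bash
python3 mv.py .44 .10 .203 3.468 .437 -.0625 .08 3.468
```

```text
shift 0.0549 -0.153 0.123 turn -0.0 len 0.163
```

Call:
{"name": "apply_moves", "arguments": {
  "plan": [
    [[0.008,-0.022,0.015,0,0,0,-0.2],[0.016,-0.044,0.033,0,0,0,-0.2],[0.024,-0.066,0.051,0,0,0,-0.2],[0.032,-0.088,0.07,0,0,0,-0.2],[0.04,-0.11,0.088,0,0,0,-0.2],[0.048,-0.134,0.107,0,0,0,-0.2],[0.055,-0.153,0.123,0,0,0,-0.2],[0.055,-0.153,0.123,0,0,0,-0.2]]
  ]
}}

```text
time: 2.1
tool_pos: [0.4335, -0.0647, 0.0759]
tcp_rot: [0.505, -3.094, -0.002]
wrist_force: [-0.9, 0.8, -0.3]
width: 0.6
```

```bash
python3 - <<'E'
from h import *
s=readout.read_state(); print(s['tool_pos'],s['width'])
for n in("top","side"):
    im=read_camera(n)[:,:,::-1].copy(); 
    u,v=proj(n,[.437,-.0625,.04])[0].astype(int); print(u,v)
    cv2.imwrite(f"pics/{n}1.png",cv2.resize(im[v-50:v+50,u-65:u+65],None,fx=5,fy=5,interpolation=2))
E
```

```text
[ 0.43347623 -0.06469909  0.07590845] 0.5999723150872608
341 217
302 224
```

View pics/side1.png

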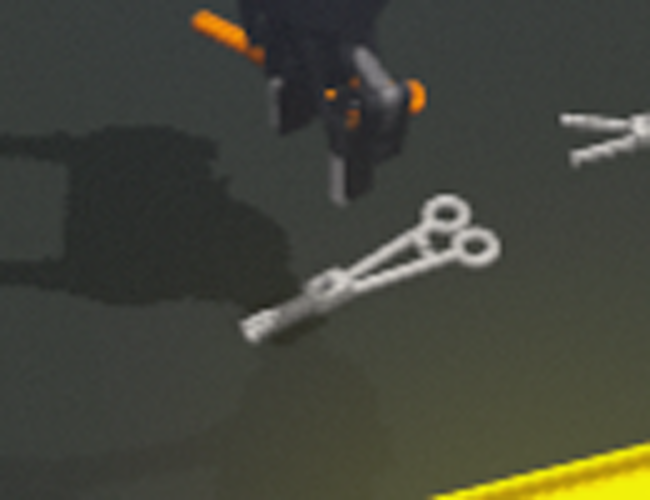

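View pics/top1.png

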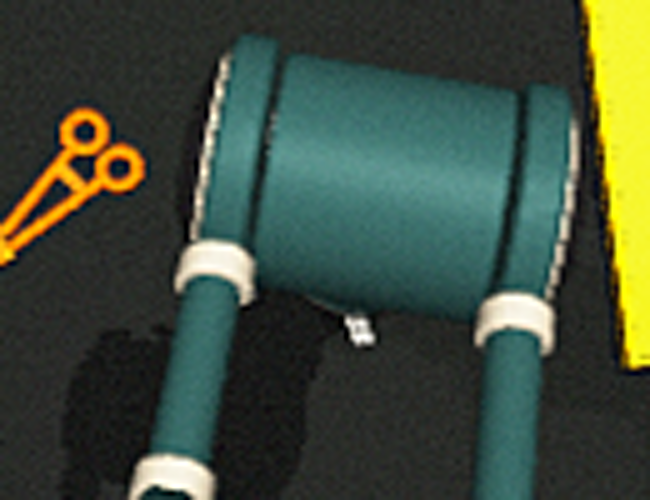

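```bash
python3 - <<'E'
from h import *
s=readout.read_state(); print(s['time'],s['tool_pos'],s['tcp_rot'],s['joint_vel'].round(4))
E
```

```text
2.2 [ 0.43581605 -0.06277121  0.07868247] [ 5.06767577e-01 -3.09808711e+00 -2.05899199e-03] [ 0.0281 -0.0218 -0.0266  0.0039 -0.0008  0.0018]
```

The side view shows the fingers straddling the block, at about (325,285) in the crop. Going down.

Call:
{"name": "apply_moves", "arguments": {
  "plan": [
    [[0,0,0.014,0,0,0,-0.2],[0,0,0.03,0,0,0,-0.2],[0,0,0.045,0,0,0,-0.2],[0,0,0.058,0,0,0,-0.2],[0,0,0.067,0,0,0,-0.2],[0,0,0.072,0,0,0,-0.2],[0,0,0.074,0,0,0,-0.2],[0,0,0.074,0,0,0,-0.2]]
  ]
}}

```text
time: 2.87
tool_pos: [0.4373, -0.0623, 0.0058]
tcp_rot: [-0.512, 3.099, -0.0]
wrist_force: [0.8, 0.1, -0.0]
width: 0.599
```

Call:
{"name": "apply_moves", "arguments": {
  "plan": [
    [[0,0,0,0,0,0,0.2],[0,0,0,0,0,0,0.4],[0,0,0,0,0,0,0.6],[0,0,0,0,0,0,0.8],[0,0,0,0,0,0,1],[0,0,0,0,0,0,1],[0,0,0,0,0,0,1],[0,0,0,0,0,0,1]]
  ],
  "force": 40
}}

```text
time: 3.53
tool_pos: [0.4369, -0.0627, 0.0056]
tcp_rot: [-0.51, 3.1, -0.0]
wrist_force: [-0.4, 1.0, 0.4]
width: -0.0
```

The gripper shut fully, so it missed the block. I'll look.

```bash
python3 - <<'E'
from h import *
s=readout.read_state(); print(s['tool_pos'],s['width'])
for n in("top","side"):
    im=read_camera(n)[:,:,::-1].copy(); 
    cv2.imwrite(f"pics/{n}2f.png",im)
    u,v=proj(n,[.437,-.0625,.0])[0].astype(int); print(u,v)
    cv2.imwrite(f"pics/{n}2.png",cv2.resize(im[v-50:v+50,u-65:u+65],None,fx=5,fy=5,interpolation=2))
E
```

```text
[ 0.43692131 -0.06267032  0.00559216] -0.00012842905580663666
341 217
302 233
```

View pics/side2.png

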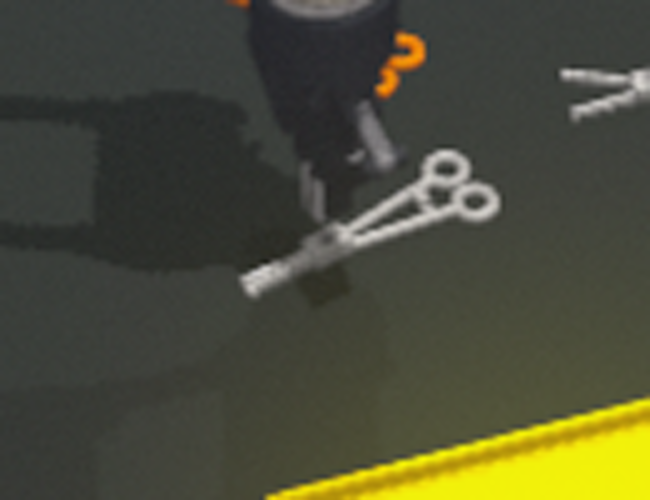

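```bash
python3 - <<'E'
from h import *
im=cv2.imread("pics/side2f.png"); 
print(proj("side",[[.437,-.0625,.0056],[.437,-.0625,.02],[.437,-.0625,.012],[.437,-.0625,.0]]))
c=im[200:250,270:340]; cv2.imwrite("pics/s2z.png",cv2.resize(np.clip(c.astype(float)*1.6+20,0,255).astype(np.uint8),None,fx=11,fy=11,interpolation=2))
c=cv2.imread("pics/side1.png")
E
```

```text
[[302.21928629 232.40995815]
 [302.14749025 228.94990645]
 [302.18751112 230.87862425]
 [302.24691528 233.74147622]]
```

View pics/s2z.png

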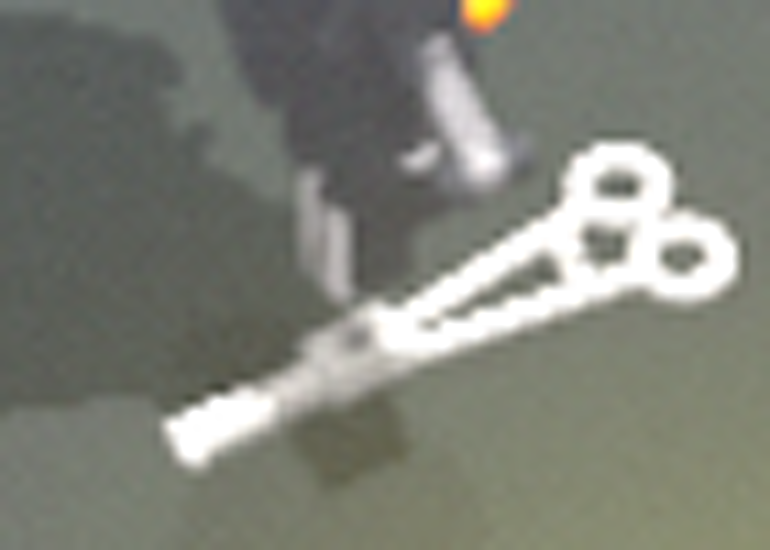

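View pics/top2.png

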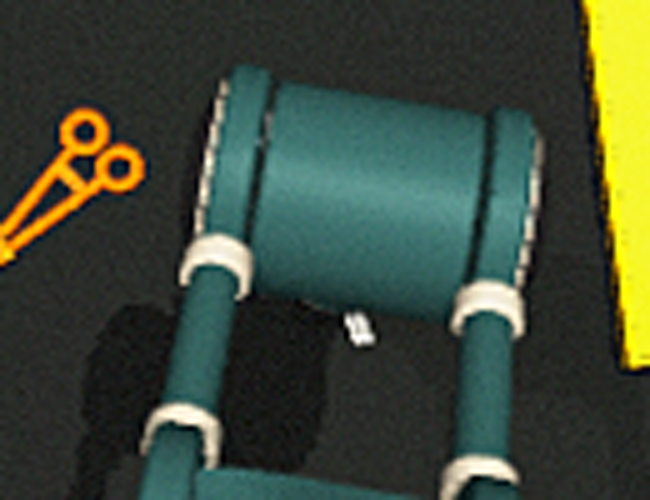

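```bash
python3 - <<'E'
from h import *
y=np.array([.32,-.947,0]);o=np.array([.435,-.0637,0])
for z in(.0776,.085,.09,.1):
    print(z,[proj("side",o+y*k+[0,0,z])[0].round(1) for k in(-.026,0,.026)])
E
```

```text
0.0776 [array([296.2, 209. ]), array([301.2, 215. ]), array([306.4, 221.2])]
0.085 [array([296.1, 207.1]), array([301.2, 213.1]), array([306.4, 219.3])]
0.09 [array([296. , 205.8]), array([301.1, 211.8]), array([306.4, 218. ])]
0.1 [array([296. , 203.2]), array([301.1, 209.2]), array([306.3, 215.3])]
```

The fingertips look roughly 10 mm higher than the TCP reading suggests. I'll open them and go down in small steps, watching the force.

Call:
{"name": "apply_moves", "arguments": {
  "plan": [
    [[0,0,0,0,0,0,-0.2],[0,0,0,0,0,0,-0.2],[0,0,0,0,0,0,-0.2],[0,0,0,0,0,0,-0.2],[0,0,0.001,0,0,0,-0.2],[0,0,0.002,0,0,0,-0.2],[0,0,0.003,0,0,0,-0.2],[0,0,0.004,0,0,0,-0.2]]
  ]
}}

```text
time: 4.3
tool_pos: [0.4369, -0.0626, 0.0014]
tcp_rot: [0.511, -3.1, -0.0]
wrist_force: [0.4, -0.1, 0.1]
width: 0.599
```

```bash
python3 - <<'E'
from h import *
im=read_camera("side")[:,:,::-1]
c=im[200:250,270:340]; cv2.imwrite("pics/s3z.png",cv2.resize(np.clip(c.astype(float)*1.6+20,0,255).astype(np.uint8),None,fx=11,fy=11,interpolation=2))
E
```

```text
(no output)
```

View pics/s3z.png

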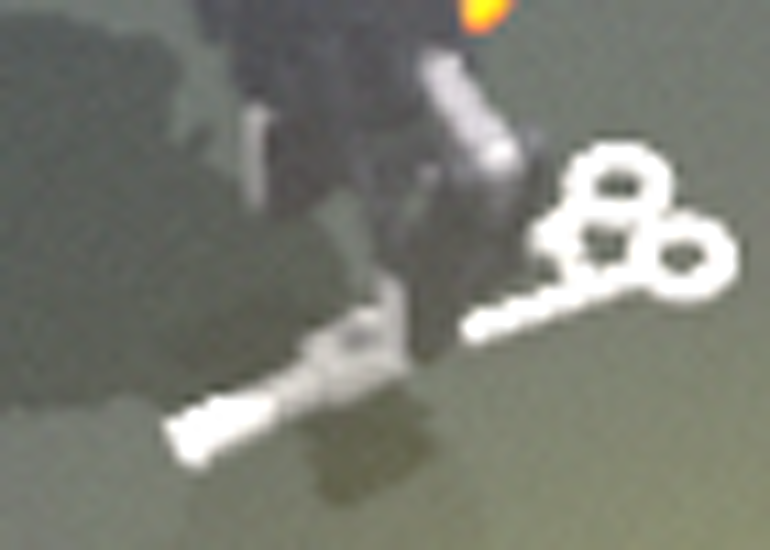

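Call:
{"name": "apply_moves", "arguments": {
  "plan": [
    [[0,0,0.001,0,0,0,-0.2],[0,0,0.002,0,0,0,-0.2],[0,0,0.003,0,0,0,-0.2],[0,0,0.004,0,0,0,-0.2],[0,0,0.005,0,0,0,-0.2],[0,0,0.006,0,0,0,-0.2],[0,0,0.006,0,0,0,-0.2],[0,0,0.006,0,0,0,-0.2]]
  ]
}}

```text
time: 5.02
tool_pos: [0.4369, -0.0626, -0.0045]
tcp_rot: [0.511, -3.1, -0.0]
wrist_force: [-0.1, 0.2, 1.0]
width: 0.598
```

Call:
{"name": "apply_moves", "arguments": {
  "plan": [
    [[0,0,0.001,0,0,0,-0.2],[0,0,0.002,0,0,0,-0.2],[0,0,0.003,0,0,0,-0.2],[0,0,0.004,0,0,0,-0.2],[0,0,0.005,0,0,0,-0.2],[0,0,0.005,0,0,0,-0.2],[0,0,0.005,0,0,0,-0.2],[0,0,0.005,0,0,0,-0.2]]
  ]
}}

```text
time: 5.68
tool_pos: [0.4369, -0.0626, -0.0094]
tcp_rot: [0.511, -3.1, 0.0]
wrist_force: [-0.5, 0.0, -1.2]
width: 0.599
```

```bash
python3 - <<'E'
from h import *
im=read_camera("side")[:,:,::-1]
c=im[200:250,270:340]; cv2.imwrite("pics/s4z.png",cv2.resize(np.clip(c.astype(float)*1.6+20,0,255).astype(np.uint8),None,fx=11,fy=11,interpolation=2))
E
```

```text
(no output)
```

View pics/s4z.png

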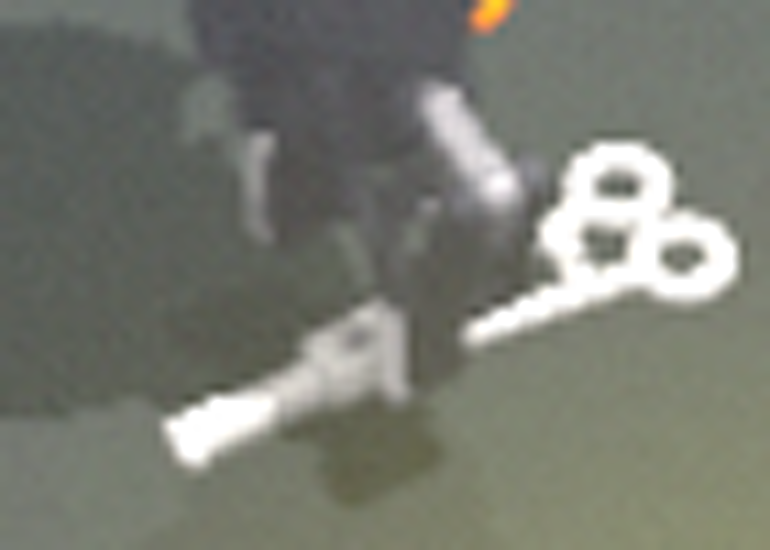

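Call:
{"name": "apply_moves", "arguments": {
  "plan": [
    [[0,0,0,0,0,0,0.0],[0,0,0,0,0,0,0.2],[0,0,0,0,0,0,0.3],[0,0,0.001,0,0,0,0.3],[0,0,0.002,0,0,0,0.3],[0,0,0.003,0,0,0,0.3],[0,0,0.004,0,0,0,0.3],[0,0,0.004,0,0,0,0.3]]
  ]
}}

```text
time: 6.4
tool_pos: [0.4367, -0.0626, -0.0137]
tcp_rot: [0.511, -3.099, -0.0]
wrist_force: [0.3, 0.6, 1.0]
width: 0.348
```

```bash
python3 - <<'E'
from h import *
im=read_camera("side")[:,:,::-1]
c=im[200:250,270:340]; cv2.imwrite("pics/s5z.png",cv2.resize(np.clip(c.astype(float)*1.6+20,0,255).astype(np.uint8),None,fx=11,fy=11,interpolation=2))
E
```

```text
(no output)
```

View pics/s5z.png

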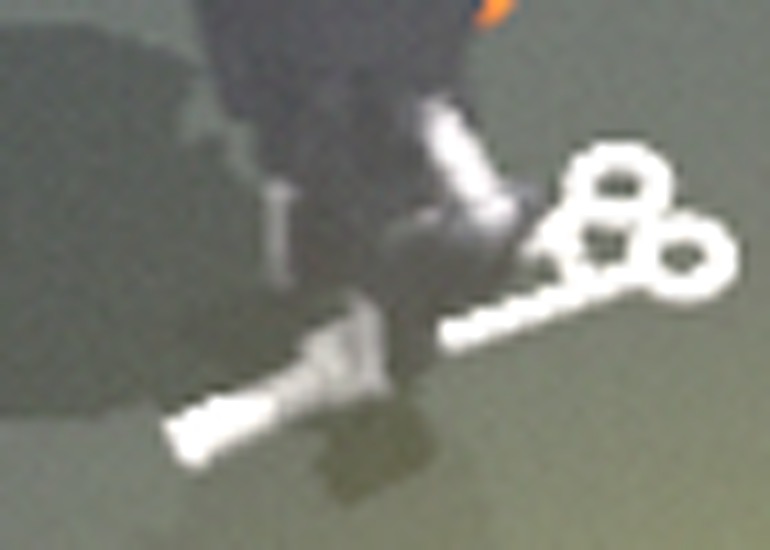

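Call:
{"name": "apply_moves", "arguments": {
  "plan": [
    [[0.001,0,0,0,0,0,0.3],[0.003,0,0.001,0,0,0,0.3],[0.004,0,0.003,0,0,0,0.3],[0.004,0,0.005,0,0,0,0.3],[0.004,0,0.005,0,0,0,0.4],[0.004,0,0.005,0,0,0,0.6],[0.004,0,0.005,0,0,0,0.8],[0.004,0,0.005,0,0,0,1]]
  ],
  "force": 30
}}

```text
time: 7.12
tool_pos: [0.4331, -0.0639, -0.0185]
tcp_rot: [0.511, -3.1, -0.0]
wrist_force: [0.4, -0.1, -1.4]
width: 0.17
```

Call:
{"name": "apply_moves", "arguments": {
  "plan": [
    [[0,0,0,0,0,0,1],[0,0,0,0,0,0,1],[0,0,0,0,0,0,1],[0,0,0,0,0,0,1],[0,0,0,0,0,0,1],[0,0,0,0,0,0,1],[0,0,0,0,0,0,1],[0,0,0,0,0,0,1]]
  ],
  "force": 60
}}

```text
time: 7.78
tool_pos: [0.4333, -0.0639, -0.0183]
tcp_rot: [-0.511, 3.099, -0.0]
wrist_force: [0.8, -0.9, 0.5]
width: 0.139
```

```bash
python3 - <<'E'
from h import *
im=read_camera("side")[:,:,::-1]
c=im[200:250,270:340]; cv2.imwrite("pics/s6z.png",cv2.resize(np.clip(c.astype(float)*1.6+20,0,255).astype(np.uint8),None,fx=11,fy=11,interpolation=2))
E
```

```text
(no output)
```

View pics/s6z.png

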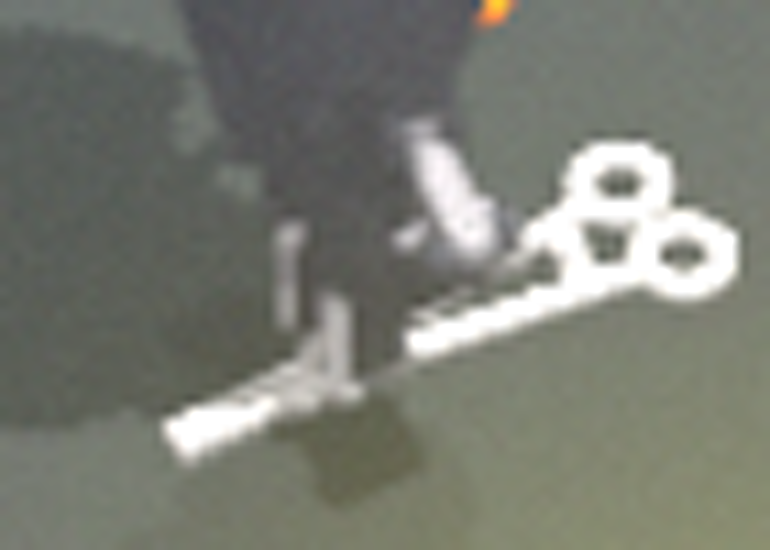

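Call:
{"name": "apply_moves", "arguments": {
  "plan": [
    [[0,0,-0.003,0,0,0,1],[0,0,-0.008,0,0,0,1],[0,0,-0.015,0,0,0,1],[0,0,-0.025,0,0,0,1],[0,0,-0.036,0,0,0,1],[0,0,-0.046,0,0,0,1],[0,0,-0.05,0,0,0,1],[0,0,-0.05,0,0,0,1]]
  ]
}}

```text
time: 8.5
tool_pos: [0.4347, -0.0642, 0.0335]
tcp_rot: [-0.51, 3.096, -0.002]
wrist_force: [0.1, -0.4, -0.5]
width: 0.147
```

```bash
python3 - <<'E'
from h import *
im=read_camera("side")[:,:,::-1]
c=im[180:250,260:350]; cv2.imwrite("pics/s7z.png",cv2.resize(np.clip(c.astype(float)*1.6+20,0,255).astype(np.uint8),None,fx=8,fy=8,interpolation=2))
E
```

```text
(no output)
```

View pics/s7z.png

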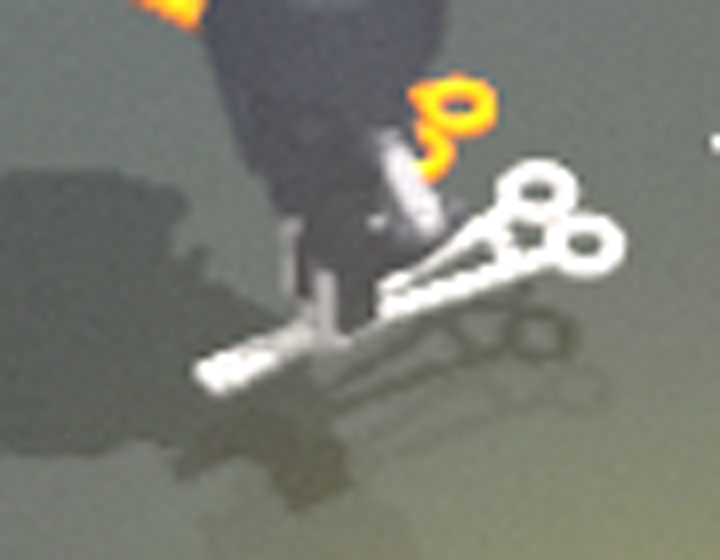

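Lifted and held level. Moving it to the blue tray.

```bash
python3 mv.py .4333 -.0638 .032 3.468 .458 .135 .062 3.27;python3 mv.py .458 .135 .062 3.27 .483 .333 .062 3.07
```

```text
shift -0.0871 0.1804 -0.03 turn 0.063 len 0.2
shift -0.0501 0.1932 0.0 turn 0.0637 len 0.2
```

Call:
{"name": "apply_moves", "arguments": {
  "plan": [
    [[-0.004,0.008,-0.005,0,0,0.003,1],[-0.012,0.025,-0.013,0,0,0.009,1],[-0.024,0.05,-0.022,0,0,0.017,1],[-0.037,0.077,-0.03,0,0,0.027,1],[-0.051,0.105,-0.03,0,0,0.037,1],[-0.065,0.135,-0.03,0,0,0.047,1],[-0.078,0.162,-0.03,0,0,0.057,1],[-0.087,0.18,-0.03,0,0,0.063,1]]
  ]
}}

```text
time: 9.22
tool_pos: [0.4574, 0.1368, 0.0611]
tcp_rot: [0.201, -3.135, -0.001]
wrist_force: [-0.4, -0.9, -1.1]
width: 0.141
```

Call:
{"name": "apply_moves", "arguments": {
  "plan": [
    [[-0.008,0.031,0,0,0,0.01,1],[-0.017,0.064,0,0,0,0.021,1],[-0.025,0.097,0,0,0,0.032,1],[-0.033,0.128,0,0,0,0.042,1],[-0.04,0.155,0,0,0,0.051,1],[-0.046,0.177,0,0,0,0.058,1],[-0.049,0.189,0,0,0,0.062,1],[-0.05,0.193,0,0,0,0.064,1]]
  ]
}}

```text
time: 9.88
tool_pos: [0.4823, 0.3343, 0.0607]
tcp_rot: [-0.111, -3.139, -0.0]
wrist_force: [0.6, 0.0, -0.7]
width: 0.139
```

```bash
python3 - <<'E'
from h import *
for n in("side","top"):
    im=read_camera(n)[:,:,::-1]
    c=im[90:190,240:370] if n=="side" else im[140:250,150:280]; cv2.imwrite(f"pics/{n}8.png",cv2.resize(c,None,fx=5,fy=5,interpolation=2))
s=readout.read_state();print(s['tool_pos'],s['tcp_rot'],s['width'])
E
```

```text
[0.48201264 0.33244577 0.06066707] [-1.11461259e-01 -3.13829287e+00  1.76443718e-03] 0.1374611595354967
```

View pics/side8.png

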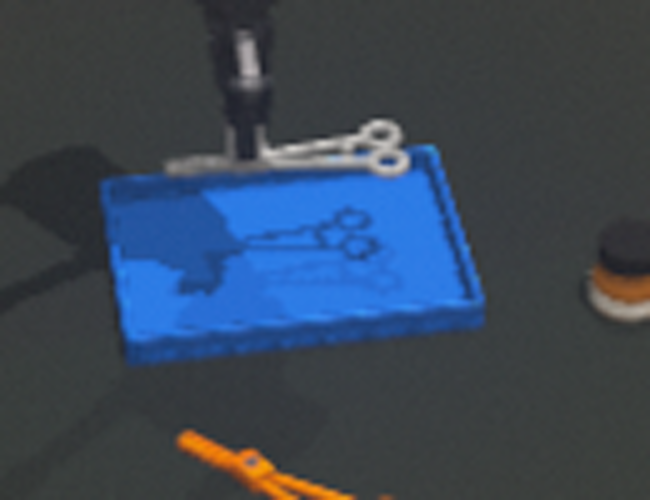

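View pics/top8.png

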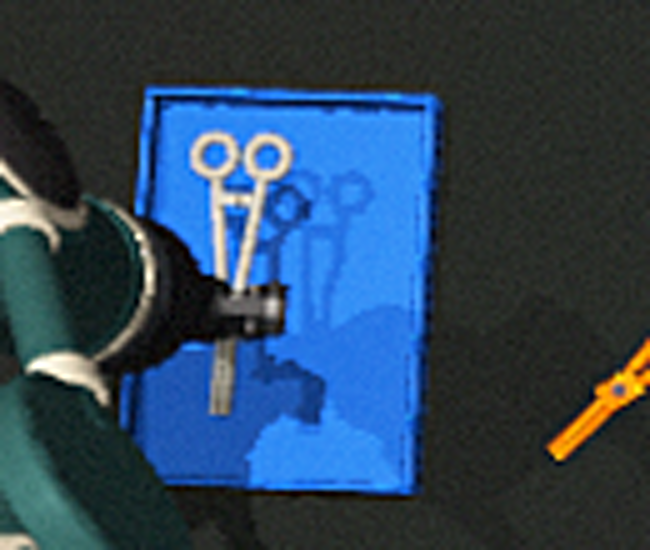

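The forceps hang level over the blue tray, well inside its walls. Lowering.

Call:
{"name": "apply_moves", "arguments": {
  "plan": [
    [[0,0,0.01,0,0,0,1],[0,0,0.025,0,0,0,1],[0,0,0.04,0,0,0,1],[0,0,0.052,0,0,0,1],[0,0,0.062,0,0,0,1],[0,0,0.068,0,0,0,1],[0,0,0.07,0,0,0,1],[0,0,0.071,0,0,0,1]]
  ]
}}

```text
time: 10.65
tool_pos: [0.4825, 0.3319, -0.0099]
tcp_rot: [-0.114, -3.139, 0.001]
wrist_force: [-0.5, 0.2, -0.7]
width: 0.145
```

Call:
{"name": "apply_moves", "arguments": {
  "plan": [
    [[0,0,0.001,0,0,0,1],[0,0,0.002,0,0,0,1],[0,0,0.002,0,0,0,1],[0,0,0.002,0,0,0,1],[0,0,0.002,0,0,0,0.8],[0,0,0.002,0,0,0,0.5],[0,0,0.002,0,0,0,0.2],[0,0,0.002,0,0,0,0.0]]
  ]
}}

```text
time: 11.32
tool_pos: [0.4829, 0.3325, -0.0111]
tcp_rot: [0.114, 3.139, 0.0]
wrist_force: [-0.2, 0.5, 0.8]
width: 0.497
```

Released; rising and heading toward the open pair.

Call:
{"name": "apply_moves", "arguments": {
  "plan": [
    [[0,0,-0.01,0,0,0,-0.1],[0,0,-0.025,0,0,0,-0.1],[0,0,-0.045,0,0,0,-0.1],[0,0,-0.065,0,0,0,-0.2],[0,0,-0.085,0,0,0,-0.2],[0,0,-0.1,0,0,0,-0.2],[0,0,-0.11,0,0,0,-0.2],[0,0,-0.115,0,0,0,-0.2]]
  ]
}}

```text
time: 11.98
tool_pos: [0.4838, 0.333, 0.1062]
tcp_rot: [0.114, 3.137, 0.003]
wrist_force: [-0.2, 0.5, 0.6]
width: 0.6
```

```bash
python3 mv.py .483 .333 .104 3.07 .58 .16 .104 3.03;python3 mv.py .58 .16 .104 3.03 .646 .014 .06 3.0
python3 - <<'E'
from h import *
for n in("side","top"):
    im=read_camera(n)[:,:,::-1]
    c=im[90:190,240:370] if n=="side" else im[140:250,150:280]; cv2.imwrite(f"pics/{n}9.png",cv2.resize(c,None,fx=5,fy=5,interpolation=2))
s=readout.read_state();print(s['tool_pos'],s['tcp_rot'],s['width'])
E
```

```text
shift -0.1091 -0.1656 0.0 turn 0.0127 len 0.198
shift -0.0818 -0.1377 0.044 turn 0.0095 len 0.16
[0.4832818  0.33268349 0.10482753] [1.13779927e-01 3.13780006e+00 1.88809727e-03] 0.5999751250199415
```

View pics/side9.png

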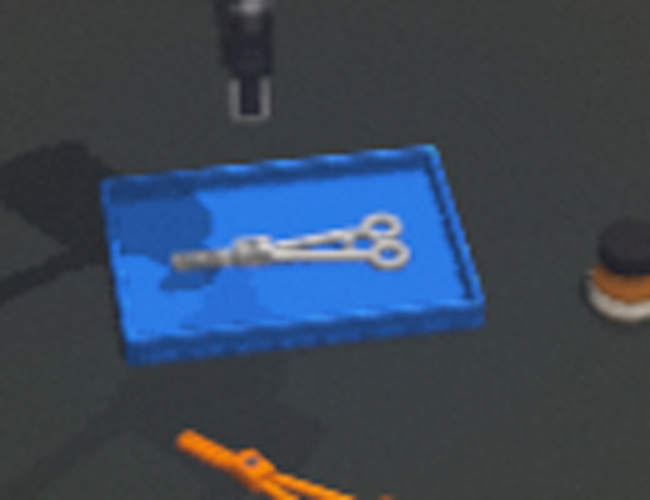

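View pics/top9.png

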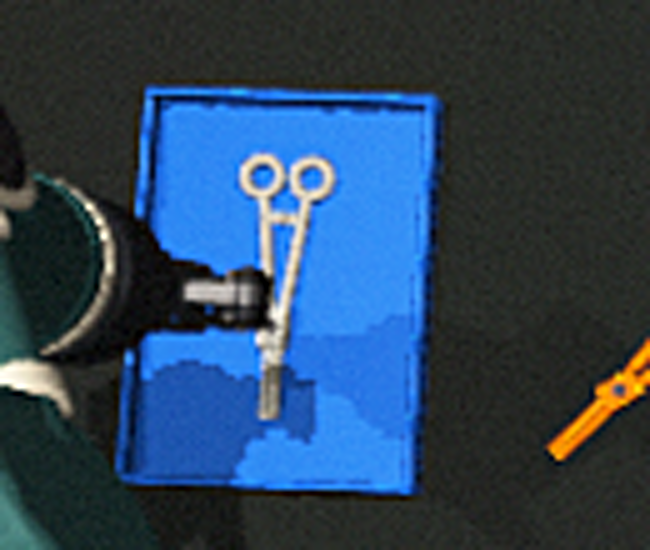

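```bash
python3 - <<'E'
from h import *
print(ray("side",(240+250/5,90+248/5),.017), ray("top",(150+272/5,140+337/5),.017), ray("top",(150+268/5,140+415/5),.01))
E
```

```text
[0.48537504 0.33063229 0.017     ] [0.47850695 0.33029886 0.017     ] [0.43411728 0.33476988 0.01      ]
```

Shut pair lies flat in the blue tray. Now the open pair.

Call:
{"name": "apply_moves", "arguments": {
  "plan": [
    [[-0.013,-0.02,0,0,0,0.002,-0.2],[-0.027,-0.041,0,0,0,0.003,-0.2],[-0.041,-0.062,0,0,0,0.005,-0.2],[-0.055,-0.083,0,0,0,0.007,-0.2],[-0.069,-0.104,0,0,0,0.009,-0.2],[-0.083,-0.125,0,0,0,0.01,-0.2],[-0.097,-0.146,0,0,0,0.012,-0.2],[-0.109,-0.166,0,0,0,0.013,-0.2]]
  ]
}}

```text
time: 12.75
tool_pos: [0.5789, 0.1573, 0.1018]
tcp_rot: [-0.178, -3.134, 0.001]
wrist_force: [0.5, 0.1, -1.1]
width: 0.599
```

Call:
{"name": "apply_moves", "arguments": {
  "plan": [
    [[-0.012,-0.02,0.006,0,0,0.002,-0.2],[-0.024,-0.04,0.012,0,0,0.003,-0.2],[-0.037,-0.062,0.018,0,0,0.005,-0.2],[-0.05,-0.084,0.024,0,0,0.007,-0.2],[-0.062,-0.105,0.032,0,0,0.009,-0.2],[-0.073,-0.123,0.038,0,0,0.01,-0.2],[-0.08,-0.134,0.042,0,0,0.01,-0.2],[-0.082,-0.138,0.044,0,0,0.01,-0.2]]
  ]
}}

```text
time: 13.42
tool_pos: [0.6446, 0.0106, 0.0574]
tcp_rot: [-0.23, -3.13, 0.001]
wrist_force: [-0.5, 0.3, -0.2]
width: 0.599
```

```bash
python3 - <<'E'
from h import *
for n in("side","top"):
    im=read_camera(n)[:,:,::-1]
    c=im[150:250,320:450] if n=="side" else im[90:190,250:380]; cv2.imwrite(f"pics/{n}10.png",cv2.resize(c,None,fx=6,fy=6,interpolation=2)[:600,:800])
s=readout.read_state();print(s['tool_pos'],s['tcp_rot'],s['width'])
E
```

```text
[0.64433772 0.01211056 0.05819812] [-2.28784273e-01 -3.13072046e+00 -2.64167212e-04] 0.6013878102970717
```

View pics/side10.png

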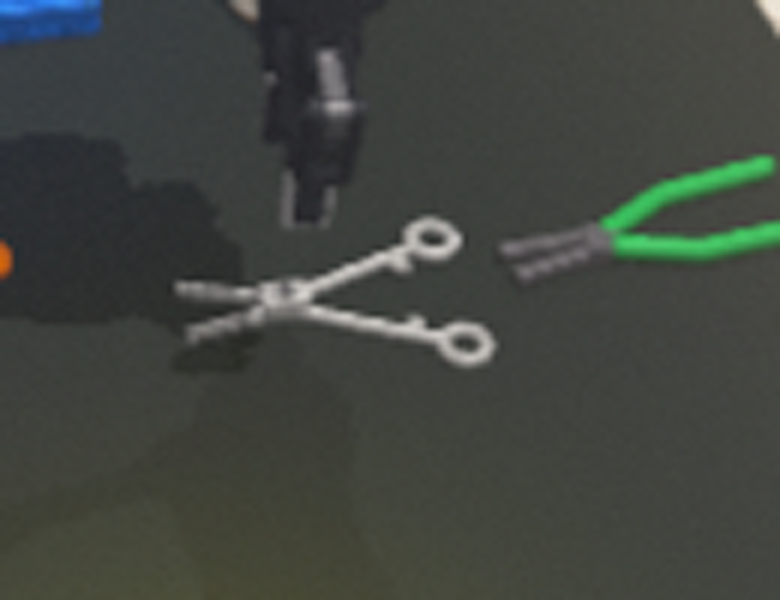

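View pics/top10.png

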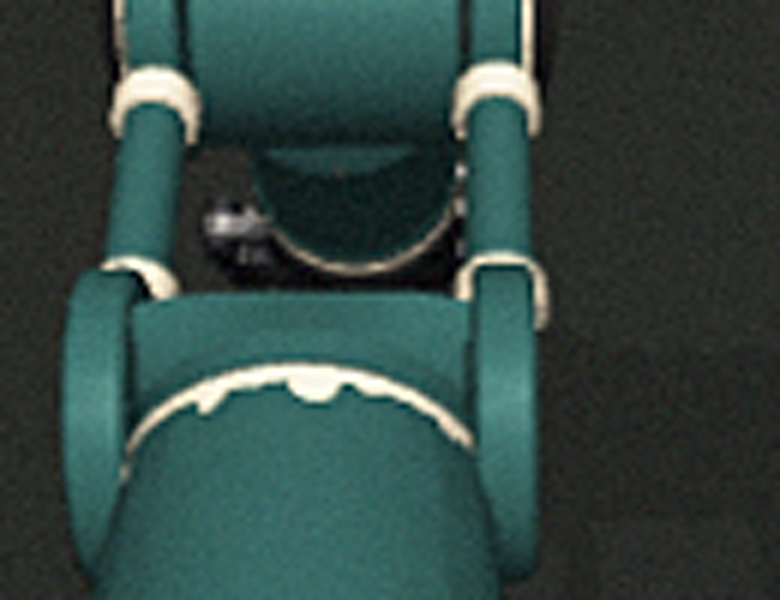

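```bash
python3 - <<'E'
from h import *
print([proj("side",[.6444-.0036,.012-.026,z])[0] for z in(.058,.077,.085)], proj("side",[.649,.015,.012]))
E
python3 mv.py .645 .0125 .0595 2.996 .649 .015 -.013 3.0
```

```text
[array([368.78323609, 194.63074894]), array([369.34500991, 189.7823787 ]), array([369.5848659 , 187.71230955])] [[367.06163449 198.57518943]]
shift -0.0036 0.0031 0.0725 turn -0.0013 len 0.005
```

Call:
{"name": "apply_moves", "arguments": {
  "plan": [
    [[-0.001,0.002,0.012,0,0,0,-0.2],[-0.002,0.003,0.028,0,0,0,-0.2],[-0.002,0.003,0.042,0,0,0,-0.2],[-0.002,0.003,0.054,0,0,0,-0.2],[-0.002,0.003,0.063,0,0,0,-0.2],[-0.002,0.003,0.067,0,0,0,-0.2],[-0.002,0.003,0.068,0,0,0,-0.2],[-0.002,0.003,0.068,0,0,0,-0.2]]
  ]
}}

```text
time: 14.18
tool_pos: [0.6475, 0.0153, -0.0087]
tcp_rot: [-0.227, -3.133, 0.0]
wrist_force: [1.1, 0.6, 0.9]
width: 0.6
```

Call:
{"name": "apply_moves", "arguments": {
  "plan": [
    [[0,0,0,0,0,0,0.0],[0,0,0,0,0,0,0.2],[0,0,0.002,0,0,0,0.3],[0,0,0.004,0,0,0,0.3],[0,0,0.006,0,0,0,0.3],[0,0,0.008,0,0,0,0.3],[0,0,0.009,0,0,0,0.3],[0,0,0.009,0,0,0,0.3]]
  ],
  "force": 30
}}

```text
time: 14.85
tool_pos: [0.6472, 0.0151, -0.018]
tcp_rot: [-0.227, -3.132, 0.0]
wrist_force: [-0.2, -0.7, 0.2]
width: 0.35
```

```bash
python3 - <<'E'
from h import *
im=read_camera("side")[:,:,::-1]
c=im[165:225,330:420]; cv2.imwrite("pics/s11z.png",cv2.resize(np.clip(c.astype(float)*1.6+20,0,255).astype(np.uint8),None,fx=8,fy=8,interpolation=2))
E
```

```text
(no output)
```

View pics/s11z.png

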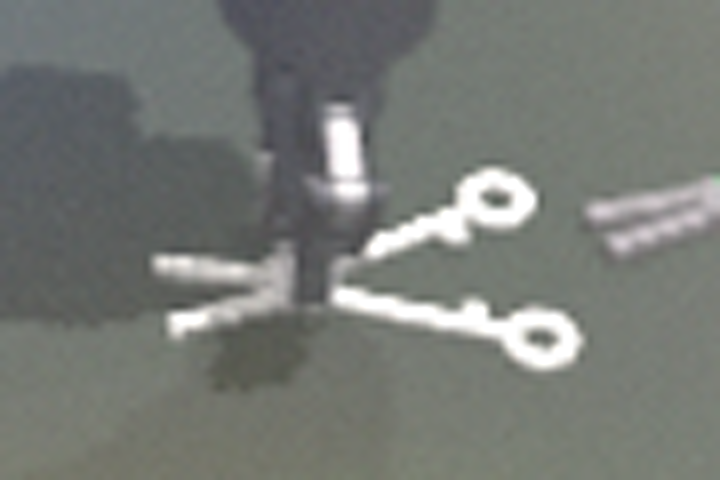

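Call:
{"name": "apply_moves", "arguments": {
  "plan": [
    [[0,0,0,0,0,0,0.4],[0,0,0,0,0,0,0.5],[0,0,0,0,0,0,0.6],[0,0,0,0,0,0,0.7],[0,0,0,0,0,0,0.8],[0,0,0,0,0,0,1],[0,0,0,0,0,0,1],[0,0,0,0,0,0,1]]
  ],
  "force": 30
}}

```text
time: 15.57
tool_pos: [0.6478, 0.0151, -0.0172]
tcp_rot: [0.227, 3.133, -0.0]
wrist_force: [-1.5, 0.2, 1.7]
width: 0.154
```

Call:
{"name": "apply_moves", "arguments": {
  "plan": [
    [[0,0,0,0,0,0,1],[0,0,0,0,0,0,1],[0,0,-0.003,0,0,0,1],[0,0,-0.008,0,0,0,1],[0,0,-0.018,0,0,0,1],[0,0,-0.03,0,0,0,1],[0,0,-0.038,0,0,0,1],[0,0,-0.04,0,0,0,1]]
  ],
  "force": 60
}}

```text
time: 16.23
tool_pos: [0.6498, 0.0151, 0.0257]
tcp_rot: [0.227, 3.129, 0.0]
wrist_force: [0.6, 0.2, 0.3]
width: -0.004
```

```bash
python3 - <<'E'
from h import *
im=read_camera("side")[:,:,::-1]
c=im[165:225,330:420]; cv2.imwrite("pics/s12z.png",cv2.resize(np.clip(c.astype(float)*1.6+20,0,255).astype(np.uint8),None,fx=8,fy=8,interpolation=2))
s=readout.read_state();print(s['tool_pos'],s['width'])
E
```

```text
[0.6495602  0.01509146 0.02529699] 0.004109410889358124
```

View pics/s12z.png

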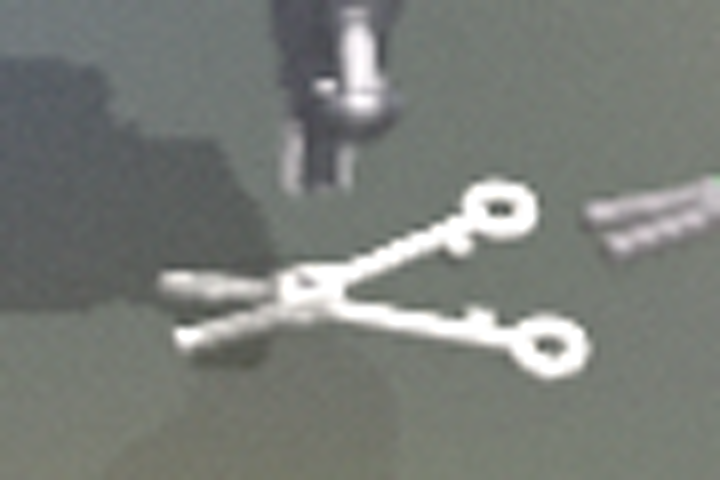

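The pair slipped out because the grip was too shallow. I'll measure it again and grip deeper.

```bash
python3 - <<'E'
from h import *
u=lambda a,b:((a+.5)/8-.5+330,(b+.5)/8-.5+165)
o=ray("side",u(314,286),.012)[:2]; A=ray("side",u(499,208),.005)[:2]; B=ray("side",u(549,345),.005)[:2]
tL=ray("side",u(165,280),.005)[:2]; tR=ray("side",u(182,338),.005)[:2]
an=lambda v:np.arctan2(v[1],v[0])%(2*np.pi)
print(o,A,B,tL,tR,an(o-(A+B)/2),np.linalg.norm(A-B),np.linalg.norm(o-(A+B)/2),np.linalg.norm(o-(tL+tR)/2))
E
```

```text
[0.65174911 0.0069944 ] [0.73459065 0.03630076] [ 0.72776889 -0.03507061] [0.60223099 0.02923826] [ 5.99733255e-01 -5.51083607e-04] 3.061451596253456 0.0716966482186829 0.07968641874084396 0.05129617901030358
```

```bash
python3 mv.py .649 .0151 .024 2.996 .649 .0105 -.012 3.03
```

```text
shift -0.0007 -0.0046 0.036 turn -0.0108 len 0.005
```

Call:
{"name": "apply_moves", "arguments": {
  "plan": [
    [[0,0,0,0,0,0,0.3],[0,-0.002,0,0,0,-0.005,0.0],[0,-0.004,0,0,0,-0.01,0.0],[-0.001,-0.005,0.006,0,0,-0.01,0.0],[-0.001,-0.005,0.014,0,0,-0.01,0.0],[-0.001,-0.005,0.023,0,0,-0.01,0.0],[-0.001,-0.005,0.03,0,0,-0.01,0.0],[-0.001,-0.005,0.034,0,0,-0.01,0.0]]
  ],
  "force": 30
}}

```text
time: 16.95
tool_pos: [0.6463, 0.0101, -0.0138]
tcp_rot: [-0.178, -3.133, 0.0]
wrist_force: [0.6, -0.4, -0.6]
width: 0.5
```

Call:
{"name": "apply_moves", "arguments": {
  "plan": [
    [[0,0,0.002,0,0,0,0.2],[0,0,0.004,0,0,0,0.35],[0,0,0.006,0,0,0,0.35],[0,0,0.008,0,0,0,0.35],[0,0,0.009,0,0,0,0.35],[0,0,0.01,0,0,0,0.35],[0,0,0.01,0,0,0,0.35],[0,0,0.01,0,0,0,0.35]]
  ]
}}

```text
time: 17.62
tool_pos: [0.648, 0.01, -0.0213]
tcp_rot: [0.178, 3.136, -0.0]
wrist_force: [0.5, 0.1, 0.7]
width: 0.328
```

```bash
python3 - <<'E'
from h import *
im=read_camera("side")[:,:,::-1]
c=im[165:225,330:420]; cv2.imwrite("pics/s13z.png",cv2.resize(np.clip(c.astype(float)*1.6+20,0,255).astype(np.uint8),None,fx=8,fy=8,interpolation=2))
E
```

```text
(no output)
```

View pics/s13z.png

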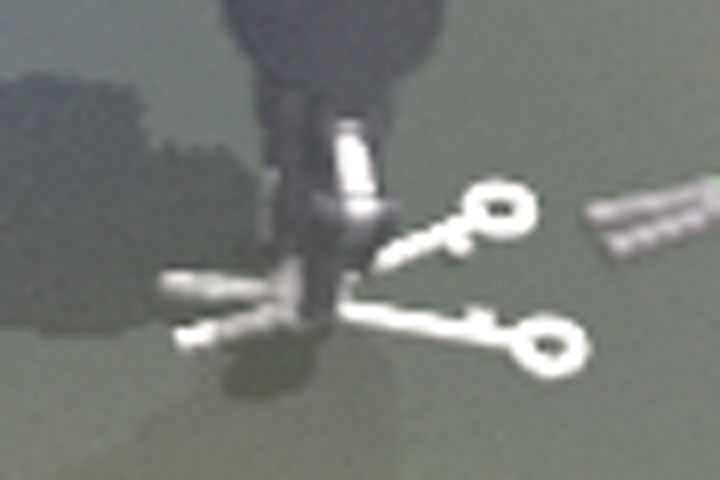

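Call:
{"name": "apply_moves", "arguments": {
  "plan": [
    [[0,0,0.001,0,0,0,0.35],[0,0,0.002,0,0,0,0.35],[0,0,0.002,0,0,0,0.35],[0,0,0.003,0,0,0,0.35],[0,0,0.003,0,0,0,0.35],[0,0,0.003,0,0,0,0.35],[0,0,0.003,0,0,0,0.35],[0,0,0.003,0,0,0,0.35]]
  ]
}}

```text
time: 18.33
tool_pos: [0.6479, 0.01, -0.0244]
tcp_rot: [0.178, 3.137, -0.0]
wrist_force: [-0.0, -0.5, 0.3]
width: 0.328
```

```bash
python3 - <<'E'
from h import *
print(proj("side",[[.648,-.010,z] for z in (0,.005,.01)]))
E
```

```text
[[369.06886643 207.47513629]
 [369.21171128 206.28041461]
 [369.35526881 205.07973223]]
```

Call:
{"name": "apply_moves", "arguments": {
  "plan": [
    [[0,0,0.001,0,0,0,0.35],[0,0,0.002,0,0,0,0.35],[0,0,0.002,0,0,0,0.45],[0,0,0.002,0,0,0,0.55],[0,0,0.002,0,0,0,0.65],[0,0,0.002,0,0,0,0.8],[0,0,0.002,0,0,0,1],[0,0,0.002,0,0,0,1]]
  ],
  "force": 30
}}

```text
time: 19.0
tool_pos: [0.6481, 0.0099, -0.0262]
tcp_rot: [0.178, 3.136, -0.0]
wrist_force: [-0.3, -1.9, 1.3]
width: 0.181
```

Call:
{"name": "apply_moves", "arguments": {
  "plan": [
    [[0,0,0,0,0,0,1],[0,0,0,0,0,0,1],[0,0,0,0,0,0,1],[0,0,-0.001,0,0,0,1],[0,0,-0.003,0,0,0,1],[0,0,-0.005,0,0,0,1],[0,0,-0.008,0,0,0,1],[0,0,-0.01,0,0,0,1]]
  ],
  "force": 45
}}

```text
time: 19.67
tool_pos: [0.6478, 0.0102, -0.0163]
tcp_rot: [-0.178, -3.136, -0.0]
wrist_force: [0.6, 0.9, -0.8]
width: 0.166
```

Call:
{"name": "apply_moves", "arguments": {
  "plan": [
    [[0,0,-0.005,0,0,0,1],[0,0,-0.013,0,0,0,1],[0,0,-0.024,0,0,0,1],[0,0,-0.036,0,0,0,1],[0,0,-0.049,0,0,0,1],[0,0,-0.06,0,0,0,1],[0,0,-0.068,0,0,0,1],[0,0,-0.07,0,0,0,1]]
  ]
}}

```text
time: 20.33
tool_pos: [0.6498, 0.01, 0.0567]
tcp_rot: [0.178, 3.132, 0.0]
wrist_force: [-0.2, -0.9, -0.4]
width: 0.169
```

```bash
python3 - <<'E'
from h import *
im=read_camera("side")[:,:,::-1]
c=im[145:225,330:430]; cv2.imwrite("pics/s14z.png",cv2.resize(np.clip(c.astype(float)*1.6+20,0,255).astype(np.uint8),None,fx=7,fy=7,interpolation=2))
s=readout.read_state();print(s['tool_pos'],s['width'])
E
python3 mv.py .648 .010 .0537 3.028 .55 -.15 .0637 3.11;python3 mv.py .55 -.15 .0637 3.11 .464 -.31 .0637 3.197
```

```text
[0.64934465 0.00999519 0.05593189] 0.16836823450700494
shift 0.0792 -0.1701 -0.01 turn -0.0261 len 0.188
shift 0.0809 -0.1626 0.0 turn -0.0277 len 0.182
```

View pics/s14z.png

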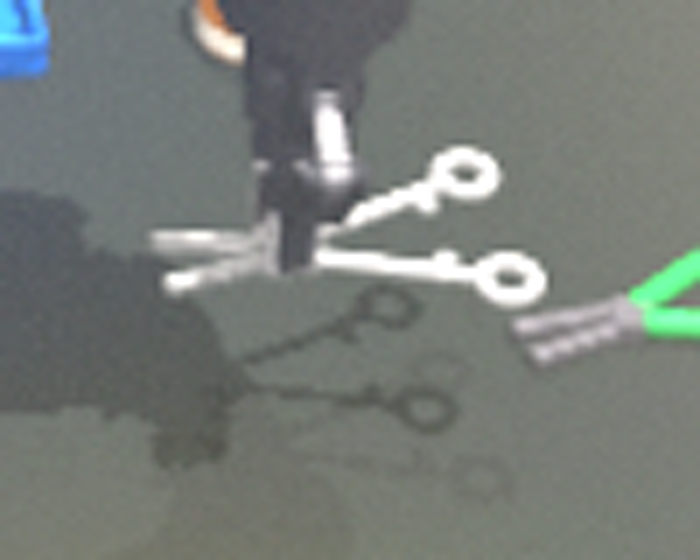

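Held level and still open. Carrying it to the yellow tray.

Call:
{"name": "apply_moves", "arguments": {
  "plan": [
    [[0.004,-0.008,-0.003,0,0,-0.001,1],[0.011,-0.024,-0.006,0,0,-0.004,1],[0.021,-0.046,-0.01,0,0,-0.007,1],[0.033,-0.071,-0.01,0,0,-0.011,1],[0.045,-0.097,-0.01,0,0,-0.015,1],[0.057,-0.123,-0.01,0,0,-0.019,1],[0.069,-0.148,-0.01,0,0,-0.023,1],[0.079,-0.17,-0.01,0,0,-0.026,1]]
  ]
}}

```text
time: 21.05
tool_pos: [0.5476, -0.1513, 0.0625]
tcp_rot: [-0.049, -3.139, -0.0]
wrist_force: [0.3, 0.5, -0.4]
width: 0.179
```

Call:
{"name": "apply_moves", "arguments": {
  "plan": [
    [[0.012,-0.025,0,0,0,-0.004,1],[0.026,-0.052,0,0,0,-0.009,1],[0.039,-0.079,0,0,0,-0.014,1],[0.052,-0.105,0,0,0,-0.018,1],[0.064,-0.128,0,0,0,-0.022,1],[0.073,-0.147,0,0,0,-0.025,1],[0.079,-0.158,0,0,0,-0.027,1],[0.081,-0.161,0,0,0,-0.028,1]]
  ]
}}

```text
time: 21.72
tool_pos: [0.4619, -0.3099, 0.0628]
tcp_rot: [0.085, -3.139, -0.001]
wrist_force: [-0.1, 0.7, -1.6]
width: 0.172
```

```bash
python3 - <<'E'
from h import *
for n in("side","top"):
    im=read_camera(n)[:,:,::-1]
    c=im[230:345,280:410] if n=="side" else im[140:250,370:500]; cv2.imwrite(f"pics/{n}15.png",cv2.resize(c,None,fx=5,fy=5,interpolation=2))
s=readout.read_state();print(s['tool_pos'],s['tcp_rot'],s['width'],s['q'])
E
```

```text
[ 0.46289004 -0.30846227  0.06287318] [ 8.55699450e-02 -3.13917795e+00 -1.74131968e-03] 0.16871282594219963 [-6.32660544e-01  1.71161088e-01  1.99149056e+00  1.33560729e-04
  9.80606995e-01 -2.25803522e+00]
```

View pics/side15.png

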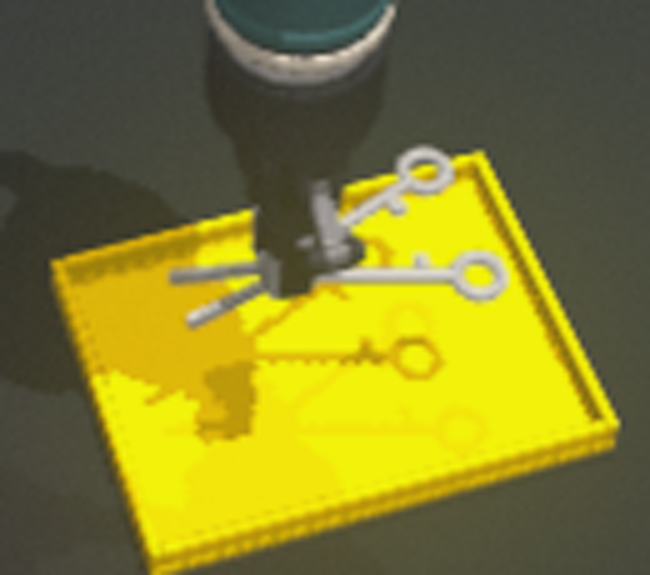

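View pics/top15.png

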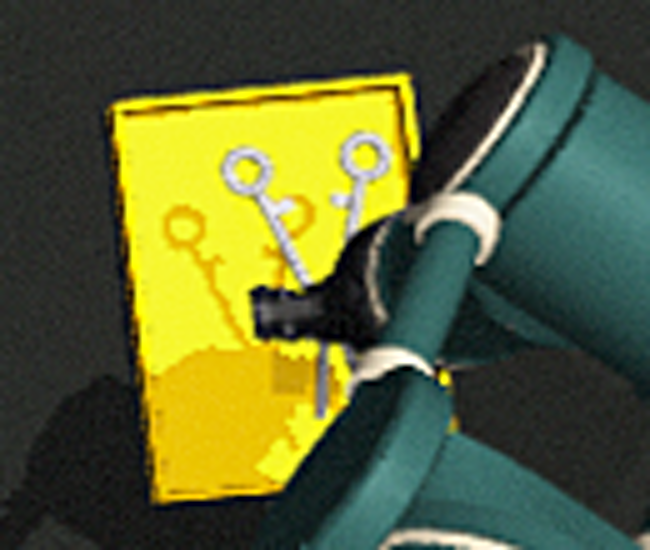

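Centred over the yellow tray; lowering.

Call:
{"name": "apply_moves", "arguments": {
  "plan": [
    [[0,0,0.01,0,0,0,1],[0,0,0.026,0,0,0,1],[0,0,0.043,0,0,0,1],[0,0,0.058,0,0,0,1],[0,0,0.07,0,0,0,1],[0,0,0.077,0,0,0,1],[0,0,0.08,0,0,0,1],[0,0,0.081,0,0,0,1]]
  ]
}}

```text
time: 22.48
tool_pos: [0.464, -0.3076, -0.0182]
tcp_rot: [0.089, -3.139, -0.001]
wrist_force: [0.3, 0.0, -1.2]
width: 0.176
```

Call:
{"name": "apply_moves", "arguments": {
  "plan": [
    [[0,0,0.001,0,0,0,1],[0,0,0.002,0,0,0,1],[0,0,0.002,0,0,0,1],[0,0,0.002,0,0,0,1],[0,0,0.002,0,0,0,0.7],[0,0,0.002,0,0,0,0.5],[0,0,0.002,0,0,0,0.3],[0,0,0.002,0,0,0,0.2]]
  ]
}}

```text
time: 23.15
tool_pos: [0.4643, -0.3085, -0.0191]
tcp_rot: [-0.088, 3.14, -0.001]
wrist_force: [0.2, -0.5, -0.3]
width: 0.401
```

Call:
{"name": "apply_moves", "arguments": {
  "plan": [
    [[0,0,0,0,0,0,0.2],[0,0,-0.008,0,0,0,0.1],[0,0,-0.02,0,0,0,0],[0,0,-0.04,0,0,0,0],[0,0,-0.06,0,0,0,0],[0,0,-0.08,0,0,0,0],[0,0,-0.1,0,0,0,0],[0,0,-0.11,0,0,0,0]]
  ]
}}

```text
time: 23.82
tool_pos: [0.466, -0.3096, 0.0949]
tcp_rot: [-0.089, 3.136, -0.005]
wrist_force: [0.4, -1.2, -0.8]
width: 0.498
```

```bash
python3 - <<'E'
from h import *
for n in("side","top"):
    im=read_camera(n)[:,:,::-1]
    cv2.imwrite(f"pics/{n}16f.png",im)
    c=im[230:345,280:410] if n=="side" else im[140:250,370:500]; cv2.imwrite(f"pics/{n}16.png",cv2.resize(c,None,fx=5,fy=5,interpolation=2))
E
```

```text
(no output)
```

View pics/side16.png

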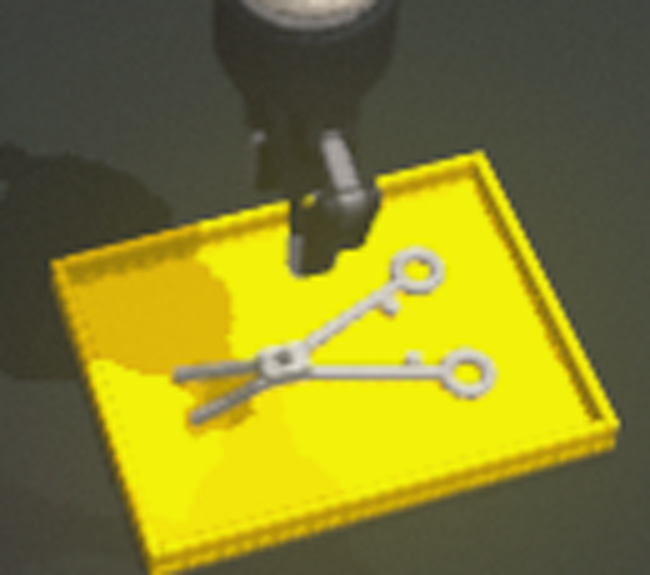

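View pics/top16f.png

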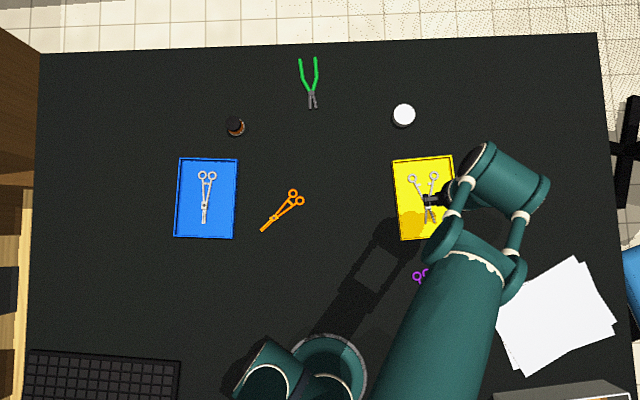

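Both pairs lie flat in their trays. The pliers (311,85), jar (236,126) and tin (403,115) are where they started. I'll let the arm settle, then hand in.

Call:
{"name": "apply_moves", "arguments": {
  "plan": [
    [[0,0,-0.01,0,0,0,0],[0,0,-0.02,0,0,0,0],[0,0,-0.03,0,0,0,0],[0,0,-0.035,0,0,0,0],[0,0,-0.035,0,0,0,0],[0,0,-0.035,0,0,0,0],[0,0,-0.035,0,0,0,0],[0,0,-0.035,0,0,0,0]]
  ]
}}

```text
time: 24.58
tool_pos: [0.4636, -0.3079, 0.1248]
tcp_rot: [0.088, -3.139, -0.001]
wrist_force: [-0.2, 0.2, 0.8]
width: 0.496
```

```bash
python3 - <<'E'
from h import *
print(bot.finish_job())
E
```

```text
the job is handed in; nothing more can be done
None
```

I put the shut forceps in the blue tray and then the open pair in the yellow tray, and handed the job in at about 24.6 s. My last pictures show both lying flat on the tray floors and the open pair still in its V. The pliers, jar and tin show at their starting pixels, and the orange and purple pairs were not touched. The highest wrist force I read was about 2.6 N.

**What disagreed:**
- **TCP height:** the fingertips sat about 20 mm higher than the TCP reading implied. My first closing on the shut pair went over the block, so I lowered step by step with force checks until the grip held.
- **Open pair slip:** my first grip on it was too shallow. It slipped out and moved about 6 mm on the bench, and the deeper second grip held.
- **Grip width:** while holding, it read 12–14 mm where the block should be 16 mm.

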